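# Fill the bottle carrier and hold it up level

## Robot

A 6-joint arm with a two-finger parallel gripper is mounted at the origin on a cart in front of the work surface, level with it; the furniture and walls round the work are solid. World frame = base frame: x ahead of the robot, y to its left, z up, the work surface at z = 0. Lengths are in m, angles in rad, forces in N, time in s.
With the tool pointing down it reaches from about 0.425 to 0.95 m from the base axis. Payload 3.5 kg.
Tool frame: the origin (TCP) lies midway between the tips of the shut fingers; the grasp point (between the pads) lies 19 mm behind it; z points along the fingers, y is the line along which they close (so a half turn about z gives the same grasp; the last joint's range is limited). The gripper opens to 85 mm and grips with 20 to 120 N. Pads are 22 mm wide; open, the fingers measure 114 mm over their backs; the gripper's body (76 mm by 85 mm) begins 54 mm behind the grasp point. The pads swing forward as they close: fully open they stand 13 mm farther back than shut.
Start: joints at [1.145, 0.286, 1.577, -0, 1.279, -0.15], TCP at [0.184, 0.649, 0.231] pointing down, gripper open.
Joint ranges: [-2.77, 2.77], [-0.9, 2.22], [0.21, 2.48], [-1.53, 4.67], [0.24, 2.81], [-2.84, 2.84]. Speed limits (rad/s): [2.79, 2.79, 3.14, 3.14, 3.14, 3.14].

## Interface

Orientations are given as a unit quaternion [x, y, z, w].
In Python, from plant import get_state, read_camera, ctrl gives the robot as it stands.
- The arm moves only by the shell command python3 -m crank 'ROWS' [FORCE]. ROWS is JSON, a list of rows, each a list of 3 entries, a list of its own where there are three numbers: the shift along the tool's x, y, z in mm, then the turn about the tool's z in degrees, then the closure in counts, from 0 (fully open) to 255 (shut). In form: [[[tx, ty, tz], yaw, claw], ...]. A call has 1 to 10 rows; each row is the pose to reach, as a shift and turn from the pose commanded when the call began, along the tool's axes at that moment; what a row does not reach only later rows make up. A row lasts 1/10 s, in which the tool goes at most 50 mm and 8.59 degrees, less where a joint would pass 70% of its speed; a pose out of reach is approached as far as the arm can. A call with a gripper value outside its range is refused whole. The fingers move at their own pace and stop on an object; FORCE is the grip in N (left out, the last holds). Time passes only in rows, so rows that repeat a pose let the fingers close. It gives the time, the measured TCP pose, the force, the opening and the grip force at its end, in the units of the state.
- get_state(): the state, without advancing time (a new reading comes with each control period).
- read_camera(name): name is "side" or "top" or "wrist"; returns a dict with "frame" (420x560x3 uint8, blue, green, red), "range_z" (420x560 float32, m along the optical axis (not along the pixel's ray), 0 where there is no reading), "vfov" (degrees; the focal length in pixels is half the picture's height over the tangent of half this angle, whatever the lens; pixels are square), "cx", "cy" (the principal point, pixels), "origin" and "orientation" of the camera in the world. Camera axes: x right, y down, z forward; pixel columns grow to the right and rows downward; lengths in m; the calibration is good to about 2 mm. A picture is of the moment at which its call begins.
- ctrl.sign_off(): hands the job in; it is judged then, once.
The state is a dict: "time": time; "qpos": joint angles; "dq": joint speeds; "joint_efforts": joint torques, N m; "eef_pos": TCP position; "tcp_rot": TCP orientation; "contact_force": force on the tool from outside, world axes, zero at the start; "wrist_torque": the same for the moment, N m; "opening": opening from 0.0 (shut) to 1.0 (fully open); "finger_force": force on a finger pad.
Only numpy, scipy, OpenCV 4.12 (cv2) and the standard library are available. Lean on these libraries where they do the work, as an engineer would, in place of code of your own. Each camera call takes 0.05 s, during which the arm holds its last target. There are 200 camera calls.

## Task

Take the brown bottle with the white cap out of the grey three-compartment bin, stand it in the empty pocket of the blue bottle carrier and let go of it. Then lift the carrier by the black handle in its middle, level and with both bottles in it, about ten centimetres clear of the worktop, and finish while still holding it there steadily in the air: do not put it down. Leave the two black-capped bottles standing in the bin.

Things in the scene. Friction and masses are not known exactly. Their poses are not given: they have to be found in the camera images.
- bin: Grey open bin, 94 x 272 x 30 mm (x, y, z), fixed to the worktop; origin at the centre of its underside. Walls and dividers 4 mm thick, floor 4 mm thick. Three equal compartments in a row along its y axis, centres at y = -89, 0 and +89 mm; each holds one standing bottle, near its middle. Which bottle is in which compartment varies.
- white_cap_centre (a point): Brown glass bottle with a white cap and a pale label, standing in the bin: 44 mm in diameter, 100 mm tall, 110 g or so; the point is on its axis, half-way up (50 mm above its underside). z points up along the bottle. Straight body from the underside to 17 mm above this point: grip it there, above the bin's 30 mm walls. The cap is about 27 mm wide.
- white_cap: The same white-capped bottle from the bin; origin at the centre of its underside.
- black_cap_a_centre (a point): Brown bottle with a black cap, 50 mm in diameter, 110 mm tall, standing in the bin; point on its axis, half-way up (55 mm). To be left alone.
- black_cap_b_centre (a point): Brown bottle with a black cap, 54 mm in diameter, 120 mm tall, standing in the bin; point on its axis, half-way up (60 mm). To be left alone.
- carrier: Blue bottle carrier, loose, about 300 g; origin at the centre of its underside, any yaw. Base 78 x 224 x 6 mm (x, y, z). Two round open pockets at y = +74 mm (empty) and y = -74 mm (filled): inner diameter 54, outer 60 mm, rim 30 mm and floor 6 mm above the underside. Between them two thin steel posts bear the black handle bar, which runs along y.
- handle (a point): Centre of the carrier's black handle bar: a bar 16 mm thick (x) by 64 mm long (along the carrier's y) by 24 mm high, 98 mm above the carrier's underside. Axes as the carrier's. Pinch it across its x from above.
- empty_pocket (a point): Centre of the floor of the carrier's empty pocket. A bottle standing in it has its underside at this height.
- filled_pocket (a point): Centre of the floor of the carrier's other pocket, in which a bottle stands already.
- loaded_centre (a point): The bottle that stands in the carrier from the start: white cap, brown, same size as the one in the bin; point on its axis, half-way up (50 mm).
There are look-alikes about, which are no part of the job. What is shaped like the part that bears loaded_centre but orange, purple or yellow is not meant.

How it is judged:
By the outcome, as a careful person would: the job done as asked, in the order asked, and still so for the second after the job is handed in, while the arm keeps its last pose, push and grip.
It also fails if it takes over 51 s, if anything falls off the work surface, if the arm or the gripper's body presses on something with over 40 N, if the wrist force passes 120 N, or if a joint passes its speed limit or range.

## Working session

There is one attempt and no reset: what is moved stays moved. The work goes in short steps, Python scripts to look and compute and a shell command to move; the robot and the scene stay as the last step left them, time stands still between calls to the robot, and variables do not carry over. Pictures are saved under pics/ and viewed, at most 10 in all, crops included, and the job is handed in when it is done.

```bash
mkdir -p pics
cat > h.py <<'E'
import numpy as np,cv2
from scipy.spatial.transform import Rotation as R
from plant import get_state, read_camera, ctrl
def pts(c):
    h,w=c["range_z"].shape; f=h/2/np.tan(np.radians(c["vfov"])/2)
    u,v=np.meshgrid(np.arange(w),np.arange(h)); z=c["range_z"]
    P=np.stack([(u-c["cx"])/f*z,(v-c["cy"])/f*z,z],-1)
    W=P@R.from_quat(c["orientation"]).as_matrix().T+np.array(c["origin"])
    W[z==0]=np.nan
    return W
E
python3 - <<'E'
from h import *
ims=[]
for n in ["top","side"]:
    c=read_camera(n); np.savez(f"pics/{n}0.npz",**c)
    cv2.imwrite(f"pics/{n}0.png",c["frame"]); print(n,c["origin"],c["orientation"],c["vfov"],(c["range_z"]>0).mean())
s=get_state();print(s["eef_pos"],s["tcp_rot"])
E
```

```text
top [2.55355045e-01 1.06185018e-03 1.28196505e+00] [ 0.71376392 -0.69340629  0.07526854 -0.06374506] 51.067077724874316 0.9959906462585034
side [ 0.36130585 -0.7775356   0.4520992 ] [ 0.83607142 -0.07955061  0.05587387 -0.53993925] 54.791311079945075 0.9521513605442177
[0.1835393  0.64894503 0.23005139] [ 1.37470427e-01  9.90505268e-01 -1.04738365e-03 -3.14375088e-04]
```

View pics/top0.png

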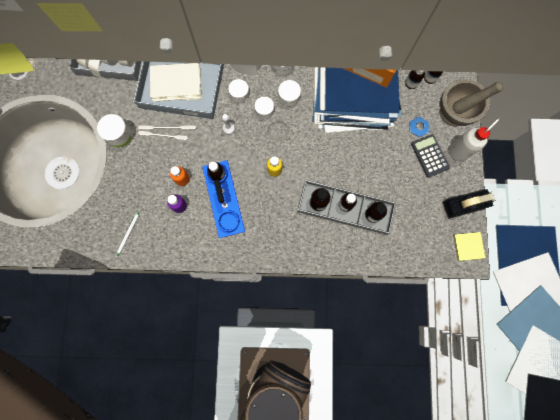

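View pics/side0.png

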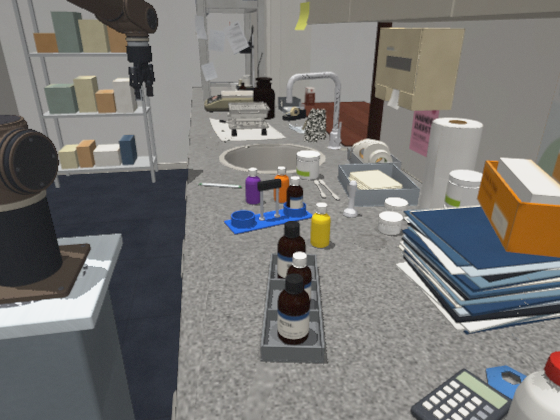

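The top view shows the bin around (346,207). Its middle bottle at (348,203) is white-capped, and those at (320,198) and (377,210) are black-capped. The blue carrier has its loaded pocket at (215,170), handle at (221,190) and empty pocket at (229,221).

Candidates for the target:
- (348,203) is brown with a white cap in the bin. I choose this one.
- (215,170) is brown and white-capped, but it is the one already in the carrier.
- (180,176) orange, (176,203) purple and (275,166) yellow are decoys.

Run:
```python
from h import *
c=dict(np.load("pics/top0.npz")); W=pts(c); hsv=cv2.cvtColor(c["frame"],cv2.COLOR_BGR2HSV)
cv2.imwrite("pics/crop0.png",cv2.resize(c["frame"][130:260,150:410],None,fx=3,fy=3,interpolation=cv2.INTER_CUBIC))
def box(x0,x1,y0,y1):
    m=np.zeros(hsv.shape[:2],bool); m[y0:y1,x0:x1]=1; return m
H,S,V=[hsv[...,i] for i in range(3)]; z=W[...,2]
car=box(195,250,150,245)&(H>100)&(H<130)&(S>150)
base=car&(z<.013); print("base",base.sum())
r=cv2.minAreaRect(W[base][:,:2].astype(np.float32)*1000); print(r)
rim=car&(z>.022)&(z<.04); P=W[rim]; print("rim",rim.sum())
def circ(p):
    A=np.c_[2*p,np.ones(len(p))]; s=np.linalg.lstsq(A,(p**2).sum(1),rcond=None)[0]; return s[:2],np.sqrt(s[2]+s[0]**2+s[1]**2)
q=rim&box(195,250,205,245); print("empty rim",circ(W[q][:,:2]),q.sum(),W[q][:,2].mean())
for n,b in [("loaded",(205,226,158,185)),("white",(338,358,190,216)),("bl1",(306,333,183,212)),("bl2",(363,390,196,225)),]:
    m=box(*b); zz=z[m]; t=np.nanpercentile(zz,98); k=m&(z>t-.006); print(n,t,k.sum(),np.nanmedian(W[k],0),(np.nanmin(W[k],0)+np.nanmax(W[k],0))/2)
h=box(210,232,176,212)&(z>.098)&(V<90)&(z<.125)
print("handle",h.sum(),cv2.minAreaRect(W[h][:,:2].astype(np.float32)*1000),np.median(W[h],0))
g=box(292,400,175,240)&(z>.022)&(z<.036)
print("bin",cv2.minAreaRect(W[g][:,:2].astype(np.float32)*1000))
for n,p in [("or",(180,171)),("pu",(173,200)),("ye",(275,160))]: print(n,W[p[1],p[0]])
print("cabinet z",W[30,300],W[50,100],W[60,200])
```

```text
base 1326
((515.18310546875, 166.65773010253906), (222.55740356445312, 76.8975830078125), 16.28594398498535)
rim 129
empty rim (array([0.44459137, 0.14650745]), np.float64(0.028126456879332507)) 77 0.02882055193879454
loaded 0.11040936644235423 71 [0.58115648 0.18077572 0.10768557] [0.56395464 0.18161295 0.11004719]
white 0.10576056498002821 59 [ 0.50709543 -0.19662464  0.10386722] [ 0.50749316 -0.19679201  0.10539888]
bl1 0.12645008022887347 90 [ 0.51083944 -0.11474286  0.12431594] [ 0.5111512  -0.11471475  0.12472283]
bl2 0.11636831849668794 74 [ 0.4802873  -0.2767189   0.11416712] [ 0.48029072 -0.27561345  0.11650724]
handle 117 ((514.5236206054688, 165.56753540039062), (62.41368865966797, 13.986614227294922), 17.996017456054688) [0.51390582 0.16550482 0.10921943]
bin ((498.04168701171875, -196.20016479492188), (272.13299560546875, 95.42266845703125), 77.1563720703125)
or [0.57268518 0.28036916 0.08532107]
pu [0.48551223 0.28877633 0.10482124]
ye [0.60973463 0.01524721 0.09762425]
cabinet z [ 0.69469583 -0.02651155  0.59679185] [0.69487536 0.35179494 0.50710141] [0.70237426 0.16784161 0.4686525 ]
```

View pics/crop0.png

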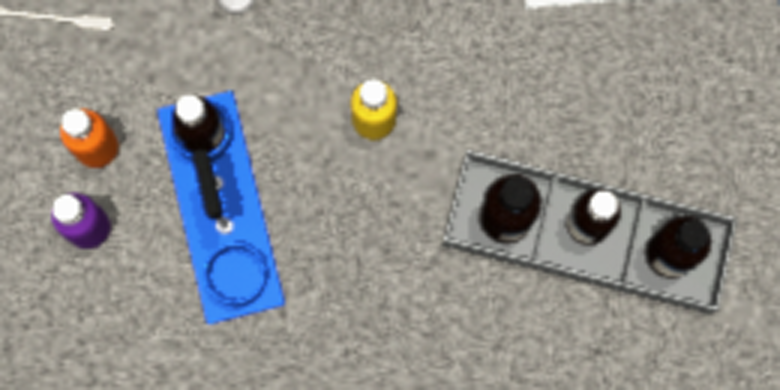

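The crop confirms the choice: brown body with a white cap at crop (602,205), between two black caps.

```bash
cat >> h.py <<'E'
def go(x,y,z,closing):
    s=get_state(); M=R.from_quat(s["tcp_rot"]).as_matrix()
    d=M.T@(np.array([x,y,z])-s["eef_pos"])*1000
    a=np.degrees(np.arctan2(M[1,1],M[0,1])); t=-((closing-a+90)%180-90)
    print("pos",s["eef_pos"].round(4),"closing",round(a,1),"shift",d.round(1),"turn",round(t,1),"tilt",(M[:,2]).round(4))
E
python3 - <<'E'
from h import *
go(.49,.25,.23,30); go(.507,-.1967,.2,-12.84)
E
```

```text
pos [0.1835 0.6489 0.2301] closing 74.2 shift [-403.5 -300.4    0.6] turn 44.2 tilt [-9.e-04 -2.e-03 -1.e+00]
pos [0.1835 0.6489 0.2301] closing 74.2 shift [-541.5 -725.5   31.4] turn 87.0 tilt [-9.e-04 -2.e-03 -1.e+00]
```

```bash
python3 -m crank '[[[-40,-10,0],5,0],[[-80,-40,0],12,0],[[-120,-70,0],18,0],[[-160,-100,0],22,0],[[-195,-130,0],26,0],[[-230,-160,0],30,0],[[-265,-195,0],35,0],[[-300,-225,0],40,0],[[-335,-255,0],44,0],[[-370,-285,0],48,0]]'; python3 -c "
from h import *
go(.507,-.1967,.2,-12.84)"
```

```text
time: 1.1
eef_pos: [0.4626, 0.2727, 0.231]
tcp_rot: [0.53, 0.848, -0.0, -0.0]
contact_force: [0.2, 0.5, -0.2]
opening: 1.0
finger_force: 0.0
pos [0.4626 0.2727 0.231 ] closing 26.0 shift [-441.3 -166.1   31. ] turn 38.9 tilt [-5.e-04 -1.e-04 -1.e+00]
```

```bash
python3 -m crank '[[[-40,-15,0],4,0],[[-85,-32,0],8,0],[[-130,-48,5],12,0],[[-175,-65,10],16,0],[[-220,-82,15],20,0],[[-265,-100,20],24,0],[[-310,-117,25],28,0],[[-355,-134,30],32,0],[[-400,-150,31],36,0],[[-430,-163,31],39,0]]'
python3 - <<'E'
from h import *
c=read_camera("wrist"); np.savez("pics/w1.npz",**c); cv2.imwrite("pics/w1.png",c["frame"]); print(c["origin"])
go(.507,-.1967,.2,-12.84)
E
```

```text
time: 2.1
eef_pos: [0.5053, -0.1861, 0.1996]
tcp_rot: [0.783, 0.622, -0.0, -0.0]
contact_force: [-0.2, 0.1, 0.1]
opening: 1.001
finger_force: 0.0
[ 0.52258307 -0.1084356   0.34269294]
pos [ 0.5056 -0.1898  0.1999] closing -13.3 shift [-6.4  3.  -0.1] turn -0.4 tilt [-2.0e-04 -3.4e-03 -1.0e+00]
```

View pics/w1.png

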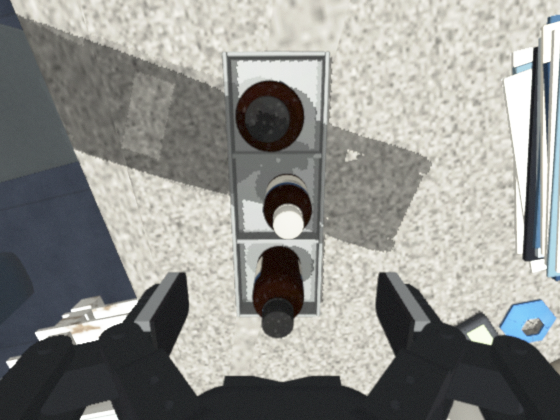

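The wrist view shows the white-capped bottle in the middle compartment, cap at (288,220). The black caps are at (268,118) and (278,320). Next I refine the cap position.

Run:
```python
from h import *
c=dict(np.load("pics/w1.npz")); W=pts(c)
m=cv2.inRange(cv2.cvtColor(c["frame"],cv2.COLOR_BGR2HSV),(0,0,170),(180,50,255))>0
b=np.zeros_like(m); b[200:242,268:310]=1
k=m&b&(W[...,2]>.099); print(k.sum(),np.median(W[k],0),(W[k].min(0)+W[k].max(0))/2, np.ptp(W[k],0))
x,y,_=(W[k].min(0)+W[k].max(0))/2
go(x,y,.040,-12.84)
```

```text
710 [ 0.50707208 -0.1950716   0.1044541 ] [ 0.50704381 -0.19601799  0.10288861] [0.02300964 0.02372499 0.007605  ]
pos [ 0.5056 -0.1898  0.1999] closing -13.3 shift [ -5.2   2.8 159.9] turn -0.4 tilt [-2.0e-04 -3.4e-03 -1.0e+00]
```

```bash
python3 -m crank '[[[0,0,10],0,0],[[0,0,20],0,0],[[0,0,20],0,0],[[0,0,20],0,0]]' >/dev/null; python3 -c "
from h import *
go(.507,-.1958,.040,-12.84)"
```

```text
pos [ 0.5053 -0.1817  0.1793] closing -12.7 shift [-13.5   5.  139.3] turn 0.2 tilt [-0.0016  0.0011 -1.    ]
```

```bash
python3 -m crank '[[[-7,2,10],0,0],[[-13,5,30],0,0],[[-13,5,55],0,0],[[-13,5,80],0,0],[[-13,5,100],0,0],[[-13,5,115],0,0],[[-13,5,115],0,0],[[-13,5,115],0,0]]'; python3 -c "
from h import *
go(.507,-.1958,.040,-12.84)"
```

```text
time: 3.35
eef_pos: [0.5081, -0.1972, 0.0656]
tcp_rot: [0.781, 0.624, 0.0, 0.0]
contact_force: [0.6, -0.0, -0.3]
opening: 1.0
finger_force: 0.0
pos [ 0.5081 -0.1972  0.0656] closing -12.8 shift [ 1.2 -1.4 25.6] turn 0.1 tilt [ 4.e-04 -3.e-04 -1.e+00]
```

```bash
python3 -m crank '[[[1,-1,15],0,0],[[1,-1,25],0,0],[[1,-1,25],0,60],[[1,-1,25],0,120],[[1,-1,25],0,160],[[1,-1,25],0,200],[[1,-1,25],0,200],[[1,-1,25],0,200],[[1,-1,25],0,200]]' 40; python3 -c "
from h import *
go(.507,-.1958,.040,-12.84)"
```

```text
time: 4.25
eef_pos: [0.5075, -0.1962, 0.0409]
tcp_rot: [0.782, 0.624, 0.0, 0.001]
contact_force: [0.3, 0.2, 2.0]
opening: 0.505
finger_force: 40.8
pos [ 0.5075 -0.1962  0.0409] closing -12.8 shift [ 0.3 -0.5  0.9] turn 0.0 tilt [ 1.1e-03 -7.0e-04 -1.0e+00]
```

```bash
python3 -m crank '[[[0,0,-8],0,200],[[0,0,-25],0,200],[[0,0,-50],0,200],[[0,0,-80],0,200],[[0,0,-110],0,200],[[0,0,-140],0,200],[[0,0,-155],0,200],[[0,0,-160],0,200],[[0,0,-160],0,200]]'; python3 -c "
from h import *
go(.4445,.146,.20,-73.7);go(.46,-.02,.20,-43)"
```

```text
time: 5.15
eef_pos: [0.5068, -0.1958, 0.2001]
tcp_rot: [0.782, 0.624, -0.0, -0.0]
contact_force: [-0.4, 0.1, -1.0]
opening: 0.502
finger_force: 40.8
pos [ 0.5068 -0.1958  0.2001] closing -12.8 shift [ 3.194e+02 -1.365e+02  2.000e-01] turn 60.9 tilt [-2.e-04  1.e-04 -1.e+00]
pos [ 0.5068 -0.1958  0.2001] closing -12.8 shift [ 1.61e+02 -8.46e+01  1.00e-01] turn 30.2 tilt [-2.e-04  1.e-04 -1.e+00]
```

```bash
python3 -m crank '[[[12,-5,0],3,200],[[40,-17,0],9,200],[[80,-34,0],16,200],[[120,-51,0],23,200],[[160,-68,0],30,200],[[200,-86,0],38,200],[[240,-103,0],45,200],[[280,-120,0],53,200],[[308,-131,0],58,200],[[319,-136,0],61,200]]'; python3 -m crank '[[[0,0,0],0,200],[[0,0,0],0,200],[[0,0,0],0,200]]' >/dev/null
python3 - <<'E'
from h import *
c=read_camera("wrist"); np.savez("pics/w2.npz",**c); cv2.imwrite("pics/w2.png",c["frame"])
go(.4442,.146,.042,-73.7)
E
```

```text
time: 6.15
eef_pos: [0.4429, 0.1477, 0.1978]
tcp_rot: [0.99, 0.141, -0.002, -0.0]
contact_force: [0.3, -0.2, -2.0]
opening: 0.504
finger_force: 40.9
pos [0.4451 0.1444 0.1997] closing -73.9 shift [ -0.2  -1.8 157.7] turn -0.2 tilt [-1.1e-03 -4.0e-04 -1.0e+00]
```

View pics/w2.png

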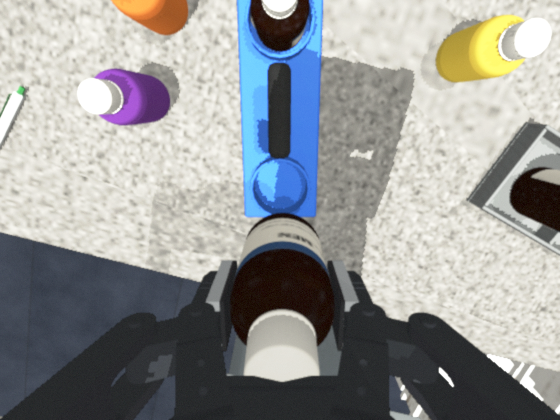

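The wrist view shows the bottle held upright, with the pocket rim at (280,187), the handle at (280,110) and the loaded bottle at (278,20). Next I measure the rim and handle from here.

Run:
```python
from h import *
c=dict(np.load("pics/w2.npz")); W=pts(c); z=W[...,2]
hsv=cv2.cvtColor(c["frame"],cv2.COLOR_BGR2HSV)
blue=cv2.inRange(hsv,(100,120,40),(130,255,255))>0
b=np.zeros_like(blue); b[140:222,240:322]=1
r=blue&b&(z>.025)&(z<.034)
p=W[r][:,:2]; A=np.c_[2*p,np.ones(len(p))]; s=np.linalg.lstsq(A,(p**2).sum(1),rcond=None)[0]
print("rim",r.sum(),s[:2],np.sqrt(s[2]+s[:2]@s[:2]))
h=np.zeros_like(blue); h[55:165,260:300]=1; h&=(z>.10)&(z<.116)
print("handle",cv2.minAreaRect(W[h][:,:2].astype(np.float32)*1000),np.median(z[h]))
f=blue&(z<.012)&(z>0); f[222:]=0; f[:,:235]=0; f[:,330:]=0
print("base",cv2.minAreaRect(W[f][:,:2].astype(np.float32)*1000))
# held bottle: label/body points at low heights, rows seen from camera
q=np.zeros_like(blue); q[215:330,232:335]=1; q&=(z>.155)&(z<.21)
P=W[q]; M=R.from_quat(get_state()["tcp_rot"]).as_matrix(); T=(P-get_state()["eef_pos"])@M*1000
for lo in range(-5,40,8):
    k=(T[:,2]>lo)&(T[:,2]<lo+8)
    if k.sum()>20:
        u=T[k][:,:2]; A=np.c_[2*u,np.ones(len(u))]; s=np.linalg.lstsq(A,(u**2).sum(1),rcond=None)[0]
        print(lo,k.sum(),s[:2].round(1),np.sqrt(s[2]+s[:2]@s[:2]).round(1),u[:,1].min().round(1),u[:,1].max().round(1),u[:,0].min().round(1),u[:,0].max().round(1))
print(T[:,2].max())
```

```text
rim 564 [0.44438333 0.14746586] 0.0280614325100582
handle ((514.9135131835938, 167.82794189453125), (63.22477340698242, 15.984817504882812), 16.5922908782959) 0.10985985224737424
base ((506.7320556640625, 164.9423828125), (206.77597045898438, 77.71223449707031), 16.127565383911133)
-5 514 [-1.6 -0.9] 22.5 -23.6 20.8 4.4 21.4
3 427 [-1.1 -0.8] 22.0 -21.9 20.5 5.0 21.4
11 379 [-1.1 -0.8] 22.1 -21.7 20.3 5.6 21.4
19 293 [-1.2 -0.8] 22.1 -20.9 19.6 7.0 21.3
27 162 [-1.2 -0.8] 22.0 -21.0 19.9 6.3 21.0
33.0978424985815
```

```bash
python3 -m crank '[[[1,-1,8],0,200],[[1,-2,25],0,200],[[1,-2,45],0,200],[[1,-2,65],0,200],[[1,-2,85],0,200],[[1,-2,100],0,200],[[1,-2,110],0,200],[[1,-2,115],0,200],[[1,-2,115],0,200],[[1,-2,115],0,200]]'; python3 -c "
from h import *
go(.4458,.1471,.043,-73.7)"
```

```text
time: 7.5
eef_pos: [0.4461, 0.1475, 0.0859]
tcp_rot: [0.99, 0.141, 0.001, 0.0]
contact_force: [-0.5, 0.1, -2.0]
opening: 0.503
finger_force: 40.9
pos [0.4461 0.1475 0.0859] closing -73.8 shift [-0.4  0.3 42.9] turn -0.1 tilt [ 1.3e-03  1.0e-04 -1.0e+00]
```

```bash
python3 -m crank '[[[0,0,8],0,200],[[0,0,18],0,200],[[0,0,28],0,200],[[0,0,36],0,200],[[0,0,40],0,200],[[0,0,42],0,200],[[0,0,43],0,200],[[0,0,43],0,200],[[0,0,43],0,200]]'; python3 -c "
from h import *
go(.4458,.1471,.043,-73.7)"
```

```text
time: 8.4
eef_pos: [0.4457, 0.1476, 0.0428]
tcp_rot: [0.99, 0.141, 0.0, -0.0]
contact_force: [-0.8, 0.4, 2.7]
opening: 0.501
finger_force: 41.0
pos [0.4457 0.1476 0.0428] closing -73.8 shift [-0.1  0.5 -0.2] turn -0.1 tilt [ 4.e-04  1.e-04 -1.e+00]
```

Touchdown: the force rose by about 4 N at the expected height. Now I release and rise.

```bash
python3 -m crank '[[[0,0,0],0,110],[[0,0,0],0,80],[[0,0,0],0,40],[[0,0,0],0,20],[[0,0,0],0,20],[[0,0,-10],0,20],[[0,0,-35],0,20],[[0,0,-70],0,20],[[0,0,-100],0,20],[[0,0,-120],0,20]]'; python3 -m crank '[[[0,0,-20],0,0],[[-20,0,-40],0,0],[[-40,0,-40],0,0],[[-40,0,-40],0,0],[[-40,0,-40],0,0]]'
python3 - <<'E'
from h import *
c=read_camera("wrist"); np.savez("pics/w3.npz",**c); cv2.imwrite("pics/w3.png",c["frame"])
W=pts(c); z=W[...,2]
d=np.array([.96,.281]); n=np.array([-.281,.96])
o=(W[...,:2]-[.515,.167])@np.c_[d,n]
h=(z>.10)&(z<.116)&(abs(o[...,0])<.038)&(abs(o[...,1])<.02)
print("handle",h.sum(),cv2.minAreaRect(W[h][:,:2].astype(np.float32)*1000),np.median(z[h]))
for k in(-.074,.074):
    m=(z>.09)&(z<.125)&(abs(o[...,0]-k)<.03)&(abs(o[...,1])<.03); print(k,m.sum(),np.median(W[m],0) if m.any() else 0)
go(.515,.1675,.18,-73.5)
E
```

```text
time: 9.4
eef_pos: [0.4466, 0.1477, 0.1658]
tcp_rot: [0.99, 0.141, 0.002, 0.0]
contact_force: [0.1, 0.4, -0.1]
opening: 0.921
finger_force: 0.0
time: 9.9
eef_pos: [0.4072, 0.1364, 0.2027]
tcp_rot: [0.99, 0.141, 0.001, 0.0]
contact_force: [0.5, 0.0, -0.3]
opening: 1.0
finger_force: 0.0
handle 2427 ((514.2090454101562, 167.57554626464844), (62.07676696777344, 16.01494789123535), 16.137601852416992) 0.10992332752274347
-0.074 865 [0.44566761 0.14820871 0.10644907]
0.074 0 0
pos [0.4074 0.1365 0.2025] closing -73.8 shift [112.    0.2  22.6] turn -0.3 tilt [ 7.e-04  1.e-04 -1.e+00]
```

View pics/w3.png

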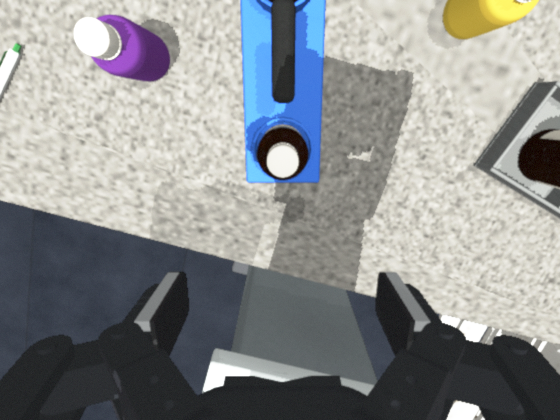

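The white-capped bottle stands in the pocket, cap at (283,160) and rim visible round it, and the handle is unchanged at (284,50). Now to the handle.

```bash
python3 -m crank '[[[25,0,0],0,0],[[60,0,5],0,0],[[95,0,15],0,0],[[110,0,22],0,0],[[111,0,40],0,0],[[111,0,60],0,0],[[111,0,70],0,0],[[111,0,70],0,0],[[111,0,70],0,0]]'; python3 -c "
from h import *
go(.5148,.1675,.077,-73.7)"
```

```text
time: 10.85
eef_pos: [0.514, 0.1674, 0.1325]
tcp_rot: [0.99, 0.141, 0.0, -0.0]
contact_force: [0.8, 0.8, 0.5]
opening: 0.998
finger_force: 0.0
pos [0.514  0.1674 0.1325] closing -73.8 shift [ 0.8  0.1 55.5] turn -0.1 tilt [ 0.  0. -1.]
```

```bash
python3 -m crank '[[[1,0,15],0,0],[[1,0,35],0,0],[[1,0,50],0,0],[[1,0,55],0,40],[[1,0,55],0,100],[[1,0,55],0,150],[[1,0,55],0,190],[[1,0,55],0,250],[[1,0,55],0,250],[[1,0,55],0,250]]' 80; python3 -m crank '[[[0,0,0],0,250],[[0,0,0],0,250],[[0,0,0],0,250]]'
```

```text
time: 11.85
eef_pos: [0.5155, 0.1673, 0.0784]
tcp_rot: [0.99, 0.141, 0.001, 0.0]
contact_force: [0.1, -1.4, 3.1]
opening: 0.176
finger_force: 79.3
time: 12.15
eef_pos: [0.5155, 0.1674, 0.0784]
tcp_rot: [0.99, 0.141, 0.001, 0.0]
contact_force: [-1.1, -3.2, 4.7]
opening: 0.173
finger_force: 79.6
```

Opening is about 15 mm, which fits the 16 mm handle. I lift gently.

```bash
python3 -m crank '[[[0,0,-2],0,250],[[0,0,-6],0,250],[[0,0,-12],0,250],[[0,0,-20],0,250],[[0,0,-30],0,250],[[0,0,-40],0,250],[[0,0,-50],0,250],[[0,0,-60],0,250],[[0,0,-70],0,250],[[0,0,-79],0,250]]' 100; python3 -m crank '[[[0,0,-8],0,250],[[0,0,-14],0,250],[[0,0,-19],0,250],[[0,0,-22],0,250],[[0,0,-23],0,250],[[0,0,-23],0,250],[[0,0,-23],0,250],[[0,0,-23],0,250]]'
python3 - <<'E'
from h import *
for n in["side","top"]:
    c=read_camera(n); cv2.imwrite(f"pics/{n}4.png",c["frame"]); W=pts(c)
    hsv=cv2.cvtColor(c["frame"],cv2.COLOR_BGR2HSV); b=(cv2.inRange(hsv,(100,150,40),(130,255,255))>0)&(W[...,2]>.06)&(abs(W[...,0]-.515)<.14)&(abs(W[...,1]-.167)<.12)
    P=W[b]; P=P[P[:,2]<.115]
    A=np.c_[P[:,:2]-[.515,.167],np.ones(len(P))]; s=np.linalg.lstsq(A,P[:,2],rcond=None)[0]
    print(n,len(P),"slope deg",np.degrees(s[:2]).round(2),"z",s[2].round(4))
g=get_state(); print(g["eef_pos"],g["contact_force"],g["wrist_torque"])
E
```

```text
time: 13.15
eef_pos: [0.5147, 0.1676, 0.1574]
tcp_rot: [0.99, 0.141, 0.0, 0.0]
contact_force: [-0.2, -0.6, -4.5]
opening: 0.176
finger_force: 97.5
time: 13.95
eef_pos: [0.5144, 0.1676, 0.1789]
tcp_rot: [0.99, 0.141, -0.0, -0.0]
contact_force: [0.3, 0.2, -4.9]
opening: 0.173
finger_force: 97.5
side 701 slope deg [ 0.11 -1.7 ] z 0.1063
top 329 slope deg [-0.46  3.05] z 0.1088
[0.51446908 0.16758949 0.17900593] [ 0.0564166  -0.02806225 -5.44806145] [-0.01957751  0.00615508  0.01705604]
```

View pics/side4.png

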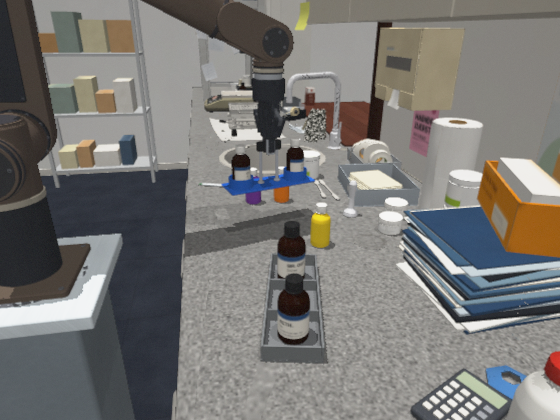

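The side view shows the carrier level in the air at (270,182), with both bottles in it at (241,165) and (296,160). The two black-capped bottles still stand in the bin. The load reads 5.4 N and the torque is near zero.

```bash
python3 -m crank '[[[0,0,0],0,250],[[0,0,0],0,250],[[0,0,0],0,250],[[0,0,0],0,250],[[0,0,0],0,250]]'; python3 -c "
from plant import ctrl
print(ctrl.sign_off())"
```

```text
time: 14.55
eef_pos: [0.5146, 0.1676, 0.1794]
tcp_rot: [0.99, 0.141, 0.0, 0.0]
contact_force: [-0.6, 0.6, -4.8]
opening: 0.172
finger_force: 97.5
the job is handed in; nothing more can be done
None
```

The white-capped bottle is in the carrier's empty pocket, the arm is holding the carrier steady and level about 10 cm up with both bottles in it, and I handed the job in at 14.6 s.

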